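# Shut the balance's draught shield and tare it at the touch-free sensor

### The job

A crucible is on the laboratory balance ready to be tared. Push the balance's glass top door fully shut by its grip bar, gently and without pinching the bar; then, to tare, hold the fingertips centred a couple of centimetres above the round touch-free tare sensor on the separate terminal for at least two seconds, without touching the terminal, and draw back well clear of it. Keep away from the slot-shaped print sensor, and leave the crucible and everything else on the bench as they stand.

Things in the scene. Friction and masses are not known exactly. Their poses are not given: they have to be found in the camera images.
- balance: White laboratory balance, fixed, 300 mm deep (its x), 190 mm wide (its y); origin at the centre of its underside, z up, front faces its own -x (towards the robot when not turned). Base 67 mm high; on its front part stands a glass draught shield (x from -140 to +35 mm), on its rear part a white housing, both 215 mm high. Two aluminium rails along the top edges (82 to 94 mm either side of the middle) rise to 226 mm; the glass top door slides between them.
- shield_door (a joint): Opening of the glass top door in m: 0 is fully shut (at its stop, towards the balance's front), 0.115 fully open (slid back along the balance's +x). At the start it is 50 to 110 mm open. It slides with about 2 N of friction and stays where it is left; at the shut end it meets a hard stop, so push lightly (5 to 10 N is plenty) and do not press on; under 5 mm of opening counts as shut.
- door_grip (a point): Middle of the top of the black grip bar on the top door; it moves with the door. The bar is 12 mm thick (along the balance's x), 60 mm long (its y) and rises 26 mm above the glass, whose upper face is at 220 mm; the bar's top is at 246 mm. To shut the door the bar's rear face (on the balance's +x side) is pushed in the balance's -x direction; shut, this point is at x = -125 mm, y = 0 in the balance's frame. Behind the bar the glass is bare for 140 mm.
- pan (a point): Centre of the top of the round steel weighing pan (80 mm across) inside the shield, 76 mm above the bench.
- sample: White porcelain crucible, 42 mm across the rim, 34 mm high, loose on the pan; origin at the centre of its underside. Not to be touched.
- terminal: The balance's separate white terminal, fixed, standing to the left or to the right of the balance: a sloping slab 110 mm deep, 150 mm wide, with a black touch screen; lower front edge (its -x) about 20 mm, rear edge about 65 mm above the bench. Origin on the bench under its centre; its +y is to the left as one reads the screen.
- tare_sensor (a point): Centre of the round black window (18 mm, in a 24 mm metal ring) at the rear right corner of the terminal as one reads the screen: the touch-free tare sensor. 36 mm to the rear (+x), 58 mm to the right (-y) of the terminal's origin and 61 mm above the bench; looks up, tipped 15 degrees to the terminal's front.
- print_sensor (a point): Centre of the slot-shaped black window (28 x 7 mm) at the rear left corner of the terminal: the print sensor, not to be set off. 36 mm to the rear and 52 mm to the left of the terminal's origin, 61 mm above the bench.
- crucible_tall: Bystander: white crucible, 42 mm across, 45 mm high, in the steel tray (150 x 110 x 20 mm) on the other side of the balance from the terminal.
- crucible_wide: Bystander: white crucible, 54 mm across, 28 mm high, in the same steel tray.
- crucible_lidded: Bystander: white crucible with its lid on, 52 mm across, 53 mm high, on the bench between robot and balance.
- wash_bottle: Bystander: white wash bottle, 66 mm across, 205 mm high with its spout, to the left of the balance's rear.
- weight_box: Bystander: steel box of weights, 75 x 105 x 43 mm, to the right of the balance's rear. Unlisted equipment along the bench's sides and back is under 135 mm high.
- tongs: Bystander: steel crucible tongs, 220 mm long, lying on the bench in front and to the right of the balance.
- spatula: Bystander: thin steel spatula, 180 mm long, lying on the bench close in front of the balance.

How it is judged:
On the way, in this order (a step that is already met when the one before it is completed fails the run):
1. the top door is fully shut (value of joint shield_door below 0.005 m), for 0.2 s.
2. with the door shut, the fingertips are held centred just above the tare sensor for two seconds (value of joint shield_door below 0.005 m and horizontal distance between the grasp point and tare_sensor below 0.022 m and z of the grasp point in the frame of tare_sensor between 0.019 and 0.064 m), for 2 s.
At the end, for the whole second after the job is handed in: Top door shut within 5 mm; the pan's crucible within 5 mm and bystanders within 12 mm of their places; grasp point over 100 mm from the tare sensor, after 2 s within 22 mm horizontally of it and 19 to 64 mm above it (fingertips about 19 mm lower) (value of joint shield_door below 0.005 m and distance between the grasp point and tare_sensor above 0.1 m and horizontal distance between sample and pan below 0.016 m and distance of sample from where it was at the start of the episode below 0.005 m and linear speed of sample below 0.01 m/s and distance of each of crucible_tall, crucible_wide, crucible_lidded, wash_bottle, weight_box, tongs, spatula from where it was at the start of the episode below 0.012 m); the robot touches nothing.
It fails at once if the balance or its door was pinched or pushed with more than 40 N (contact force between any of the fingers, the arm and balance above 40 N).
It fails at once if the terminal was touched (contact force between any of the fingers, the arm and terminal above 0.3 N).
It fails at once if the print sensor was set off (the grasp point within 22 mm of it horizontally and less than 64 mm above it) (horizontal distance between the grasp point and print_sensor below 0.022 m and z of the grasp point in the frame of print_sensor below 0.064 m).
It fails at once if the crucible on the pan was touched or shifted by more than 5 mm (contact force between any of the fingers, the arm and sample above 0.3 N or distance of sample from where it was at the start of the episode above 0.005 m).
It fails at once if a bystander was moved by more than 12 mm or lifted (distance of any of crucible_tall, crucible_wide, crucible_lidded, wash_bottle, weight_box, tongs, spatula from where it was at the start of the episode above 0.012 m).
It also fails if it takes over 46 s, if anything falls off the work surface, if the arm or the gripper's body presses on something with over 40 N, if the wrist force passes 120 N, or if a joint passes its speed limit or range.

### The arm

A 7-joint arm with a two-finger parallel gripper is mounted at the origin on the work surface. World frame = base frame: x ahead of the robot, y to its left, z up, the work surface at z = 0. Lengths are in m, angles in rad, forces in N, time in s.
With the tool pointing down it reaches from about 0.4 to 0.85 m from the base axis. Payload 10.4 kg.
Tool frame: the origin (TCP) lies at the very end of the fingers, on their centre line; the grasp point (between the pads) lies r.grip_depth behind it (r.grip_depth is the distance from the TCP to the grasp point, in m); y points along the fingers, z is the direction in which the jaws open and shut, and the axes are right-handed (so a half turn about y gives the same grasp; the last joint's range is limited). The gripper opens to 87 mm and grips with 3 to 60 N. Pads are 19 mm wide; open, the fingers measure 117 mm over their backs; the gripper's body (75 mm by 190 mm) begins 51 mm behind the grasp point.
Start: joints at [-1.218, 0.332, -0.065, 1.46, 0.022, 1.35, -0.088], TCP at [0.229, 0.581, 0.223] pointing down, gripper open.
Joint ranges: [-2.6, 2.6], [-0.5, 2.12], [-1.47, 1.34], [0.16, 2.42], [-1.27, 4.41], [0.06, 2.06], [-2.6, 2.6]. Speed limits (rad/s): [2.22, 2.22, 2.79, 2.79, 3.14, 3.14, 3.14].

### API

Orientations are given as a unit quaternion [x, y, z, w].
In Python, from bench import r gives the robot as it stands.
- The arm moves only by the shell command python3 -m jog 'ROWS' [OPENING] [FORCE]. ROWS is JSON, a list of rows, each a list of 6 numbers: the shift along the tool's x, y, z in m, then the turn, a rotation vector about the tool's x, y, z in degrees. A call has 1 to 12 rows; each row shifts and turns the pose as measured when the row begins, along the tool's axes as they then stand; what a row does not reach is not made up. A row lasts 1/12 s, in which the tool goes at most 41.7 mm and 7.16 degrees, less where a joint would pass 70% of its speed; a pose out of reach is approached as far as the arm can. A call with a gripper value outside its range is refused whole. OPENING is the opening, from -1 (shut) to 1 (fully open), so that 0 is half open, set as the call begins (- or left out, the last holds). The fingers move at their own pace and stop on an object; FORCE is the grip in N (left out, the last holds). Time passes only in rows, so rows that do not move let the fingers close. It gives the time, the measured TCP pose, the force and the opening at its end, in the units of the state.
- r.read_state(): the state, without advancing time (a new reading comes with each control period).
- r.camera(name): name is "scene" or "side" or "wrist"; returns a dict with "image" (420x560x3 uint8, red, green, blue), "range_z" (420x560 float32, m along the optical axis (not along the pixel's ray), 0 where there is no reading), "K" (3x3 intrinsics, pixels), "k1" (the pictures are not rectified: a ray, as slopes to the right and down, at radius r is drawn at 1 + k1 r^2 times it, then the intrinsics apply), "R" (3x3) and "t" (3): a world point X has camera coordinates R X + t. Camera axes: x right, y down, z forward; pixel columns grow to the right and rows downward; lengths in m; the calibration is good to about 2 mm. A picture is of the moment at which its call begins.
- r.close_job(): hands the job in, once; it reports no verdict.
The state is a dict: "time": time; "joint_positions": joint angles; "joint_vel": joint speeds; "joint_torque": joint torques, N m; "ee_pos": TCP position; "eef_rot": TCP orientation; "ft_force": force on the tool from outside, world axes, zero at the start; "torque": the same for the moment, N m; "width": finger opening in m.
Only numpy, scipy, OpenCV 4.12 (cv2) and the standard library are available. Lean on these libraries where they do the work, as an engineer would, in place of code of your own. Each camera call takes 0.05 s, during which the arm holds its last target. There are 200 camera calls.

## Working session

There is one attempt and no reset: what is moved stays moved. The work goes in short steps, Python scripts to look and compute and a shell command to move; the robot and the scene stay as the last step left them, time stands still between calls to the robot, and variables do not carry over. Pictures are saved under pics/ and viewed, about 8 in all and at most 12, crops included, and the job is handed in when it is done.

```bash
ls; mkdir -p pics; python3 - <<'E'
from bench import r
import cv2,numpy as np
for n in("scene","side"):
    c=r.camera(n); np.savez(f"{n}.npz",**c)
    cv2.imwrite(f"pics/{n}0.png",c["image"][...,::-1])
    print(n,c["K"].tolist(),c["k1"],(-c["R"].T@c["t"]).round(3))
s=r.read_state();print({k:np.round(v,3).tolist() for k,v in s.items()},r.grip_depth)
E
```

```text
pics
scene [[406.7848789890984, 0.0, 284.23790501269747], [0.0, 406.7848789890984, 203.80802733330583], [0.0, 0.0, 1.0]] -0.034571172351754054 [0.464 0.309 1.12 ]
side [[390.97357905685936, 0.0, 274.28725133821507], [0.0, 390.97357905685936, 209.21990744204345], [0.0, 0.0, 1.0]] -0.08352935813956541 [ 0.227 -0.639  0.893]
{'time': 0.1, 'joint_positions': [-1.218, 0.333, -0.065, 1.461, 0.022, 1.35, -0.089], 'joint_vel': [-0.001, -0.001, -0.0, -0.003, -0.001, -0.001, -0.0], 'joint_torque': [0.002, -62.454, 0.025, -39.072, -0.061, 0.036, 0.0], 'ee_pos': [0.229, 0.581, 0.222], 'eef_rot': [0.695, -0.132, 0.132, -0.694], 'ft_force': [-0.029, 0.031, 0.625], 'torque': [0.042, 0.016, 0.037], 'width': 0.087} 0.0187
```

View pics/scene0.png

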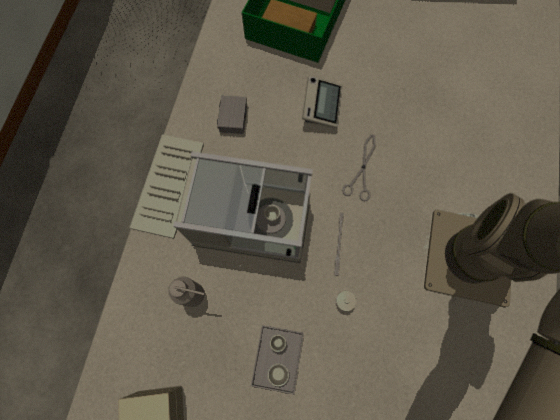

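View pics/side0.png

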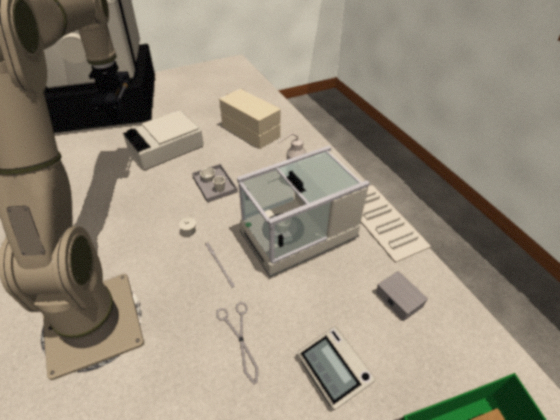

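Scene shows the terminal at (322,100), with the round window near (312,80) and the slot near (308,112). The grip bar is near (254,198) and the balance spans (180–310,155–260). I'll take the bar and sensor pixels and the heights next.

```bash
cat >h.py <<'E'
import numpy as np,cv2
def ray(c,uv):
    K=c["K"];d=np.array([float(c["k1"]),0,0,0])
    n=cv2.undistortPoints(np.float64(uv).reshape(-1,1,2),K,d)[:,0]
    return np.c_[n,np.ones(len(n))]@c["R"], -c["R"].T@c["t"]   # world dirs, centre
def onz(c,uv,z):
    D,o=ray(c,uv); return o+D*((z-o[2])/D[:,2])[:,None]
def cloud(c):
    h,w=c["range_z"].shape; u,v=np.meshgrid(np.arange(w),np.arange(h))
    D,o=ray(c,np.stack([u,v],-1).reshape(-1,2))
    return (o+D*c["range_z"].reshape(-1,1)).reshape(h,w,3)
def proj(c,X):
    p,_=cv2.projectPoints(np.float64(X).reshape(-1,1,3),cv2.Rodrigues(c["R"])[0],c["t"],c["K"],np.array([float(c["k1"]),0,0,0]));return p[:,0]
E
python3 - <<'E'
from h import *
S=dict(np.load("scene.npz"));D=dict(np.load("side.npz"))
P=cloud(S);hsv=S["image"].max(2)
# dark blobs
def blobs(c,box,th,z,nm):
    x0,y0,x1,y1=box;m=(c["image"].max(2)[y0:y1,x0:x1]<th).astype(np.uint8)
    n,l,s,ce=cv2.connectedComponentsWithStats(m)
    for i in range(1,n):
        if s[i,4]>8:print(nm,s[i]+[x0,y0,0,0,0],(ce[i]+[x0,y0]).round(1),onz(c,ce[i]+[x0,y0],z)[0].round(4))
blobs(S,(235,170,275,230),40,.246,"grip");blobs(S,(298,70,348,132),50,.061,"termS")
blobs(D,(280,165,310,195),40,.246,"gripD");blobs(D,(290,325,380,410),50,.061,"termD")
for lo,hi in((.20,.24),(.215,.24)):
    m=(P[...,2]>lo)&(P[...,2]<hi)&(S["range_z"]>0);m[:, :150]=0;m[:,330:]=0;m[:140]=0;m[275:]=0
    print(m.sum(),cv2.minAreaRect(P[m][:,:2].astype(np.float32)))
a=cv2.resize(S["image"][140:275,165:325],None,fx=4,fy=4,interpolation=2);b=cv2.resize(S["image"][65:135,290:350],None,fx=4,fy=4,interpolation=2)
cv2.imwrite("pics/a.png",a[...,::-1]);
e=cv2.resize(D["image"][320:410,290:380],(500,500),interpolation=2);f=np.zeros((540,780,3),np.uint8);f[:280,:240]=b;f[:500,250:750]=e;cv2.imwrite("pics/b.png",f[...,::-1])
E
```

```text
grip [248 185  12  29 211] [253.1 198.7] [0.5923 0.043  0.246 ]
grip [260 198  14   9  51] [265.7 201.7] [0.5629 0.0436 0.246 ]
termS [311  78   5   4  14] [312.8  79.6] [ 0.5355 -0.4224  0.061 ]
termS [314  80  27  43 226] [326.4 101.4] [ 0.4809 -0.3573  0.061 ]
termS [308 109   2   7  10] [308.3 111.4] [ 0.5268 -0.3123  0.061 ]
termS [305 120  10   3  17] [308.6 121.3] [ 0.5192 -0.2804  0.061 ]
gripD [288 172  16  19 123] [295.5 181.1] [0.5886 0.0167 0.246 ]
termD [302 337  58  66 227] [331.4 373. ] [ 0.4758 -0.386   0.061 ]
termD [363 374   5   5  22] [365.1 376.1] [ 0.5373 -0.4235  0.061 ]
6847 ((0.617642343044281, 0.03663025051355362), (0.296193391084671, 0.19052715599536896), 3.8667092323303223)
6572 ((0.6174911260604858, 0.03640773892402649), (0.2952851355075836, 0.18965379893779755), 3.673734188079834)
```

View pics/a.png

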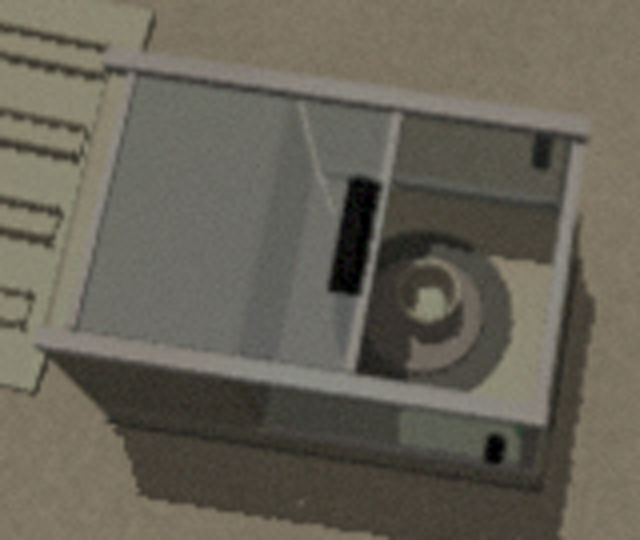

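View pics/b.png

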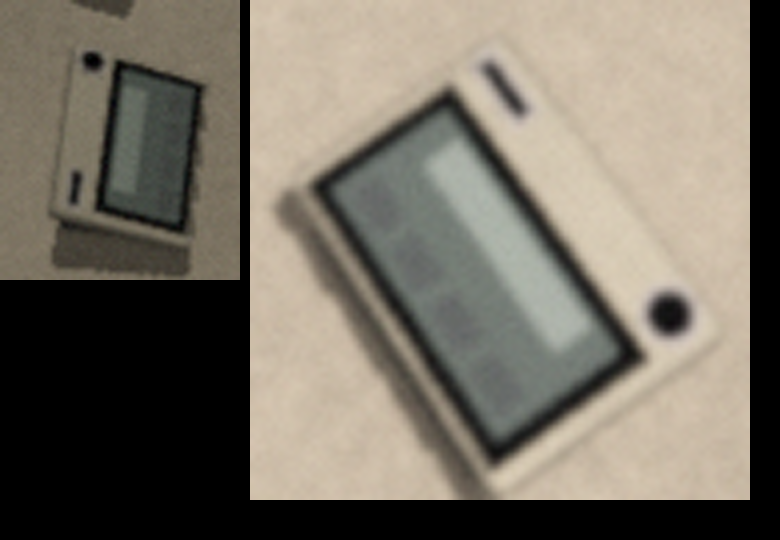

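The round tare window shows in both views, and the two estimates agree at about (0.5365, -0.423). Next come the balance's yaw from its corners, the bar's points from depth, and the tool axes.

```bash
cat >>h.py <<'E'
from scipy.spatial.transform import Rotation as Ro
def togo(s,p,yaw_x=None):
    R=Ro.from_quat(s["eef_rot"]);d=R.inv().apply(np.array(p)-s["ee_pos"])
    out=[d.round(4)]
    if yaw_x is not None:   # wanted: tool y down, tool x along world heading yaw_x (deg)
        a=np.radians(yaw_x);x=np.array([np.cos(a),np.sin(a),0]);y=np.array([0,0,-1.])
        T=Ro.from_matrix(np.c_[x,y,np.cross(x,y)]);out.append(np.degrees((R.inv()*T).as_rotvec()).round(2))
    return out
E
python3 - <<'E'
from h import *
from bench import r
S=dict(np.load("scene.npz"));D=dict(np.load("side.npz"))
q=onz(S,[(191,155),(312,172),(175,226),(301,245)],.226);print(q.round(4))
for a,b in((0,1),(2,3)):d=q[a]-q[b];print("rail yaw",np.degrees(np.arctan2(d[1],d[0])),np.linalg.norm(d))
P=cloud(S);m=(P[...,2]>.237)&(P[...,2]<.255);m[:,:235]=0;m[:,275:]=0;m[:170]=0;m[230:]=0
g=P[m];print("bar top",len(g),g.mean(0).round(4),cv2.minAreaRect(g[:,:2].astype(np.float32)))
yaw=np.radians(3.8);c=np.array([.6175,.0365]);Rz=np.array([[np.cos(yaw),-np.sin(yaw)],[np.sin(yaw),np.cos(yaw)]])
print("bar in balance",(g.mean(0)[:2]-c)@Rz, "tare in scene proj",proj(S,[.5365,-.423,.061]))
s=r.read_state();print(Ro.from_quat(s["eef_rot"]).as_matrix().round(3))
for h in(3.8,-176.2):print(h,togo(s,[.64,.036,.32],h))
E
```

```text
[[ 0.7676 -0.0373  0.226 ]
 [ 0.4756 -0.0584  0.226 ]
 [ 0.7526  0.1394  0.226 ]
 [ 0.4646  0.119   0.226 ]]
rail yaw 4.12472291329796 0.29268970166457886
rail yaw 4.0448575482232165 0.28871525453252295
bar top 141 [0.5941 0.0377 0.2461] ((0.5945802330970764, 0.0365728996694088), (0.012158744968473911, 0.05873820558190346), 3.997042417526245)
bar in balance [-0.02325045  0.00278109] tare in scene proj [[312.50044087  79.42527468]]
[[ 0.93  -0.     0.367]
 [-0.367 -0.001  0.93 ]
 [ 0.    -1.    -0.001]]
3.8 [array([ 0.5821, -0.0977, -0.3564]), array([ 7.000e-02, -2.533e+01, -1.000e-02])]
-176.2 [array([ 0.5821, -0.0977, -0.3564]), array([2.0000e-02, 1.5467e+02, 1.0000e-01])]
```

```bash
python3 -m jog '[[0,-0.025,0,0,-6.3,0],[0,-0.025,0,0,-6.3,0],[0,-0.025,0,0,-6.3,0],[0,-0.025,0,0,-6.3,0],[0.02,0,-0.032,0,0,0],[0.02,0,-0.032,0,0,0],[0.02,0,-0.032,0,0,0],[0.02,0,-0.032,0,0,0],[0.02,0,-0.032,0,0,0],[0.02,0,-0.032,0,0,0],[0.02,0,-0.032,0,0,0],[0.02,0,-0.032,0,0,0]]' -1 5
python3 - <<'E'
from h import *
from bench import r
print(togo(r.read_state(),[.635,.039,.32],4))
E
```

```text
time: 1.1
ee_pos: [0.4095, 0.3357, 0.3206]
eef_rot: [0.709, 0.034, -0.04, -0.703]
ft_force: [0.7, 0.0, -0.2]
width: 0.0152
[array([ 0.1934,  0.0014, -0.3186]), array([ 0.48,  1.98, -0.53])]
```

```bash
python3 -m jog '[[0.019,0,-0.032,0.5,2,-0.5],[0.019,0,-0.032,0,0,0],[0.019,0,-0.032,0,0,0],[0.019,0,-0.032,0,0,0],[0.019,0,-0.032,0,0,0],[0.019,0,-0.032,0,0,0],[0.019,0,-0.032,0,0,0],[0.019,0,-0.032,0,0,0],[0.019,0,-0.032,0,0,0],[0.015,0,-0.02,0,0,0],[0,0,0,0,0,0]]'
python3 - <<'E'
from h import *
from bench import r
print(togo(r.read_state(),[.635,.039,.27],4))
for n in("scene","side","wrist"):
    c=r.camera(n);np.savez(n+"1.npz",**c);cv2.imwrite(f"pics/{n}1.png",c["image"][...,::-1])
E
```

```text
time: 2.02
ee_pos: [0.6253, 0.0152, 0.3173]
eef_rot: [0.709, 0.019, -0.022, -0.705]
ft_force: [1.0, -0.3, -0.4]
width: 0.0006
[array([0.0113, 0.0471, 0.0235]), array([ 0.27, -0.65, -0.22])]
```

View pics/wrist1.png

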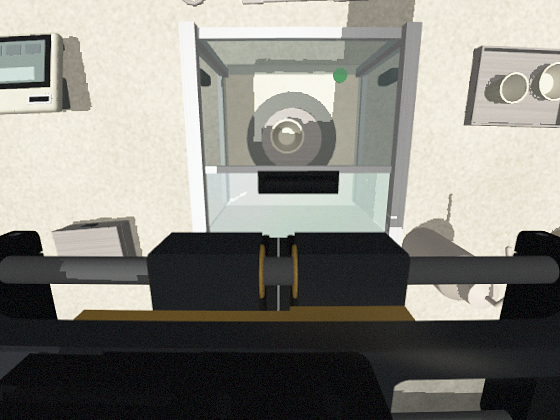

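The wrist view shows the shut fingertips (around 279,270) behind the black bar (298,182), with only bare glass below them. I'll correct sideways and descend.

```bash
python3 -m jog '[[0.012,0,0.012,0,0,0],[0,0,0.012,0,0,0],[0,0.02,0,0,0,0],[0,0.02,0,0,0,0],[0,0.02,0,0,0,0],[0,0.018,0,0,0,0],[0,0,0,0,0,0]]'
python3 - <<'E'
from h import *
from bench import r
s=r.read_state();print(togo(s,[.635,.039,.231],4),s["ft_force"])
c=r.camera("side");cv2.imwrite("pics/side2.png",cv2.resize(c["image"][100:290,200:400],None,fx=3,fy=3)[...,::-1])
E
```

```text
time: 2.75
ee_pos: [0.6292, 0.0629, 0.2394]
eef_rot: [-0.705, -0.029, 0.03, 0.708]
ft_force: [0.1, -0.5, -0.7]
width: 0.0008
[array([ 0.0038,  0.0083, -0.0243]), array([-0.32,  0.74, -0.07])] [ 0.11129555 -0.46932723 -0.69999465]
```

View pics/side2.png

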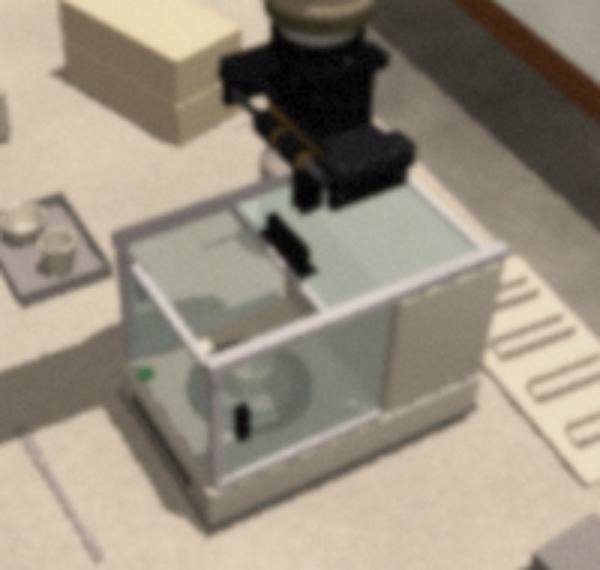

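```bash
python3 -m jog '[[0,0,-0.006,0,0.7,0],[0,0,-0.006,0,0,0],[0,0,-0.006,0,0,0],[0,0,0,0,0,0],[0,0,0,0,0,0],[0,0,0,0,0,0]]'
python3 - <<'E'
from h import *
from bench import r
s=r.read_state();print(togo(s,[.635,.039,.231],4),s["ft_force"],np.abs(s["joint_vel"]).max())
E
```

```text
time: 3.3
ee_pos: [0.6323, 0.0452, 0.2481]
eef_rot: [-0.704, -0.028, 0.023, 0.709]
ft_force: [-0.2, 0.3, -0.1]
width: 0.0
[array([ 0.0021,  0.017 , -0.0065]), array([-0.43,  0.12,  0.47])] [-0.1654298   0.28529555 -0.1478477 ] 0.009785469808735394
```

```bash
python3 -m jog '[[0,0.006,-0.003,0,0,0],[0,0.006,-0.003,0,0,0],[0,0.004,0,0,0,0],[0,0,0,0,0,0],[0,0,0,0,0,0]]'
python3 - <<'E'
from h import *
from bench import r
s=r.read_state();print(togo(s,[.635,.039,.231],4),s["ft_force"],np.abs(s["joint_vel"]).max())
E
```

```text
time: 3.72
ee_pos: [0.633, 0.0384, 0.2302]
eef_rot: [-0.704, -0.028, 0.022, 0.709]
ft_force: [-0.4, 0.4, -0.4]
width: 0.0003
[array([ 0.0021, -0.0008,  0.0004]), array([-0.43,  0.08,  0.48])] [-0.43652023  0.35029025 -0.37540037] 0.012751191818552944
```

```bash
python3 -m jog '[[-0.005,0,0,0,0,0],[-0.005,0,0,0,0,0],[-0.005,0,0,0,0,0],[-0.005,0,0,0,0,0],[-0.005,0,0,0,0,0],[-0.005,0,0,0,0,0],[-0.005,0,0,0,0,0],[-0.005,0,0,0,0,0],[-0.005,0,0,0,0,0],[-0.005,0,0,0,0,0],[-0.005,0,0,0,0,0]]'
python3 - <<'E'
from h import *
from bench import r
s=r.read_state();print(togo(s,[.511,.030,.231],4),s["ft_force"])
E
```

```text
time: 4.63
ee_pos: [0.5735, 0.0349, 0.2299]
eef_rot: [-0.704, -0.029, 0.022, 0.709]
ft_force: [2.6, -0.6, -1.7]
width: 0.0003
[array([-0.0627, -0.0018, -0.0003]), array([-0.44,  0.14,  0.64])] [ 2.56872447 -0.56589977 -1.70236771]
```

```bash
python3 -m jog '[[-0.005,0,0,0,0,0],[-0.005,0,0,0,0,0],[-0.005,0,0,0,0,0],[-0.005,0,0,0,0,0],[-0.005,0,0,0,0,0],[-0.005,0,0,0,0,0],[-0.004,0,0,0,0,0],[-0.004,0,0,0,0,0],[-0.003,0,0,0,0,0]]'
python3 - <<'E'
from h import *
from bench import r
s=r.read_state();print(togo(s,[.511,.030,.231],4),s["ft_force"])
c=r.camera("scene");P=cloud(c);m=(P[...,2]>.237)&(P[...,2]<.255);m[:,:235]=0;m[:,320:]=0;m[:160]=0;m[250:]=0
m&=c["image"].max(2)<45;g=P[m];print(len(g),g.mean(0) if len(g) else 0)
E
```

```text
time: 5.38
ee_pos: [0.5279, 0.032, 0.2298]
eef_rot: [-0.703, -0.03, 0.021, 0.71]
ft_force: [1.8, 1.4, -0.8]
width: 0.0004
[array([-0.017 , -0.0014, -0.0007]), array([-0.49,  0.16,  0.7 ])] [ 1.76149725  1.37855716 -0.83003862]
17 [0.51169503 0.05375468 0.24498332]
```

```bash
python3 -m jog '[[-0.003,0,0,0,0,0],[-0.003,0,0,0,0,0],[-0.003,0,0,0,0,0],[-0.002,0,0,0,0,0],[-0.002,0,0,0,0,0]]'; python3 -m jog '[[-0.002,0,0,0,0,0]]'
```

```text
time: 5.85
ee_pos: [0.5138, 0.0309, 0.2299]
eef_rot: [-0.703, -0.03, 0.021, 0.71]
ft_force: [2.3, 0.9, -0.9]
width: 0.0005
time: 5.93
ee_pos: [0.5116, 0.0308, 0.2299]
eef_rot: [-0.703, -0.03, 0.021, 0.71]
ft_force: [2.1, 0.6, 0.0]
width: 0.0002
```

```bash
python3 -m jog '[[-0.002,0,0,0,0,0]]';python3 -m jog '[[-0.002,0,0,0,0,0]]'
```

```text
time: 6.02
ee_pos: [0.5095, 0.0306, 0.2299]
eef_rot: [-0.703, -0.03, 0.021, 0.71]
ft_force: [1.8, 0.6, -0.8]
width: 0.0007
time: 6.1
ee_pos: [0.5076, 0.0306, 0.23]
eef_rot: [-0.703, -0.03, 0.021, 0.71]
ft_force: [16.3, 1.4, -5.3]
width: 0.0003
```

The force rose from 2 N to 16 N at x = 0.508, where I expected the stop. I'll back off, lift, and check the door.

```bash
python3 -m jog '[[0.004,0,0,0,0,0],[0.008,0,0,0,0,0],[0.008,0,0,0,0,0],[0,0,0,0,0,0],[0,-0.025,0,0,0,0],[0,-0.025,0,0,0,0],[0,-0.02,0,0,0,0],[0,0,0,0,0,0],[0,0,0,0,0,0]]'
python3 - <<'E'
from h import *
from bench import r
s=r.read_state();print(togo(s,[.5365,-.423,.30],4))
c=r.camera("side");cv2.imwrite("pics/side3.png",cv2.resize(c["image"][120:290,200:400],None,fx=3,fy=3)[...,::-1])
P=cloud(c);m=(P[...,2]>.237)&(P[...,2]<.252)&(c["image"].max(2)<60);m&=(abs(P[...,0]-.493)<.04)&(abs(P[...,1]-.028)<.06)
g=P[m];print(len(g),g.mean(0) if len(g) else 0)
E
```

```text
time: 6.85
ee_pos: [0.5274, 0.0305, 0.3004]
eef_rot: [-0.705, -0.027, 0.024, 0.709]
ft_force: [0.4, -0.2, -0.0]
width: 0.0005
[array([-0.0234, -0.0024, -0.453 ]), array([-0.34,  0.11,  0.23])]
72 [0.48975265 0.02033297 0.24352076]
```

View pics/side3.png

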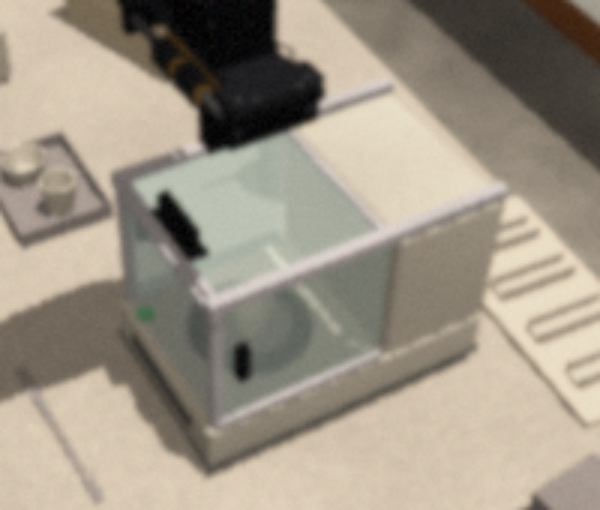

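The bar is at the front edge and the glass covers the chamber, so the door is shut. I'll move across to the terminal, staying high.

```bash
python3 -m jog '[[-0.002,0,-0.02,0,0,0],[-0.002,0,-0.038,0,0,0],[-0.002,0,-0.038,0,0,0],[-0.002,0,-0.038,0,0,0],[-0.002,0,-0.038,0,0,0],[-0.002,0,-0.038,0,0,0],[-0.002,0,-0.038,0,0,0],[-0.002,0,-0.038,0,0,0],[-0.002,0,-0.038,0,0,0],[-0.002,0,-0.038,0,0,0],[-0.002,0,-0.03,0,0,0],[0,0,-0.015,0,0,0]]'
python3 -m jog '[[0,0,0,0,0,0],[0,0,0,0,0,0],[0,0,0,0,0,0],[0,0,0,0,0,0]]'
cat >t.py <<'E'
from h import *
from bench import r
s=r.read_state();print(togo(s,[.5365,-.423,.087],4),np.abs(s["joint_vel"]).max())
E
python3 t.py
```

```text
time: 7.9
ee_pos: [0.5343, -0.387, 0.2835]
eef_rot: [-0.703, -0.026, 0.036, 0.71]
ft_force: [0.8, -0.2, 1.4]
width: 0.0004
time: 8.23
ee_pos: [0.5316, -0.3901, 0.2784]
eef_rot: [-0.702, -0.021, 0.036, 0.711]
ft_force: [0.7, -0.4, 0.4]
width: 0.0008
[array([ 0.0062,  0.1909, -0.0356]), array([-0.73,  0.64, -1.18])] 0.01434232216449556
```

```bash
python3 -m jog '[[0.003,0,-0.015,-0.7,0.6,-1.2],[0.003,0,-0.015,0,0,0],[0,0.01,-0.003,0,0,0],[0,0.025,0,0,0,0],[0,0.025,0,0,0,0],[0,0.025,0,0,0,0],[0,0.015,0,0,0,0],[0,0,0,0,0,0],[0,0,0,0,0,0],[0,0,0,0,0,0]]'; python3 t.py
```

```text
time: 9.07
ee_pos: [0.546, -0.4193, 0.174]
eef_rot: [0.708, 0.032, -0.022, -0.705]
ft_force: [1.0, 0.4, 0.5]
width: 0.0004
[array([-0.011 ,  0.0869, -0.0027]), array([0.2 , 0.43, 0.78])] 0.012557427689477018
```

```bash
python3 -m jog '[[-0.005,0.01,-0.002,0,0.4,0.5],[-0.005,0.015,0,0,0,0],[0,0.015,0,0,0,0],[0,0.01,0,0,0,0],[0,0,0,0,0,0],[0,0,0,0,0,0]]'; python3 t.py
python3 - <<'E'
from h import *
from bench import r
c=r.camera("side");cv2.imwrite("pics/side4.png",cv2.resize(c["image"][270:420,260:420],(640,600))[...,::-1])
E
```

```text
time: 9.57
ee_pos: [0.538, -0.4248, 0.1267]
eef_rot: [0.71, 0.028, -0.02, -0.703]
ft_force: [-0.8, -0.3, 0.8]
width: 0.0008
[array([-0.0018,  0.0397,  0.0023]), array([ 0.56, -0.04,  0.63])] 0.00766397054920121
```

View pics/side4.png

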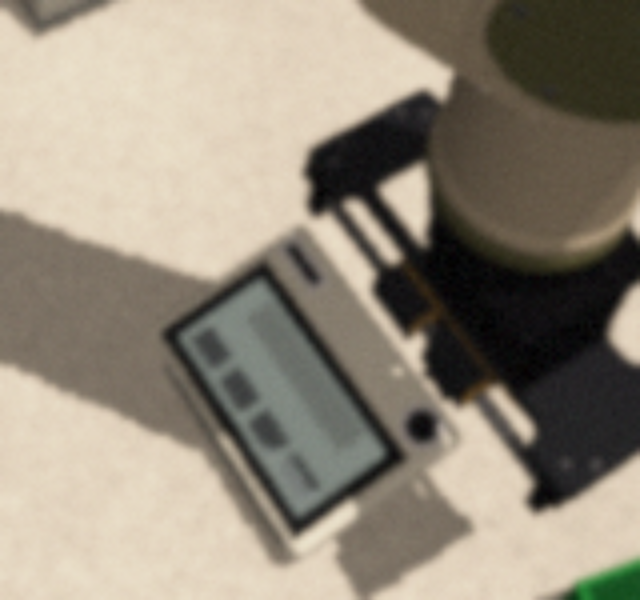

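```bash
python3 -m jog '[[-0.002,0.01,0.002,0,0,0],[0,0.013,0,0,0,0],[0,0.011,0,0,0,0],[0,0.003,0,0,0,0],[0,0,0,0,0,0],[0,0,0,0,0,0]]'; python3 t.py
python3 - <<'E'
from h import *
from bench import r
c=r.camera("side");print((proj(c,[[.538,-.4248,.1267],[.5365,-.423,.061]])-[260,270])*4)
cv2.imwrite("pics/side5.png",cv2.resize(c["image"][320:420,320:410],(540,600))[...,::-1])
print((proj(c,r.read_state()["ee_pos"])-[320,320])*6)
E
```

```text
time: 10.12
ee_pos: [0.5368, -0.4235, 0.0873]
eef_rot: [0.71, 0.029, -0.02, -0.703]
ft_force: [-1.1, 0.5, -0.4]
width: 0.0004
[array([-0.0003,  0.0003,  0.0006]), array([ 0.64, -0.02,  0.73])] 0.007041239609759636
[[444.86278753 375.09517494]
 [418.56593086 424.10911669]]
[[282.28138919 307.35180726]]
```

View pics/side5.png

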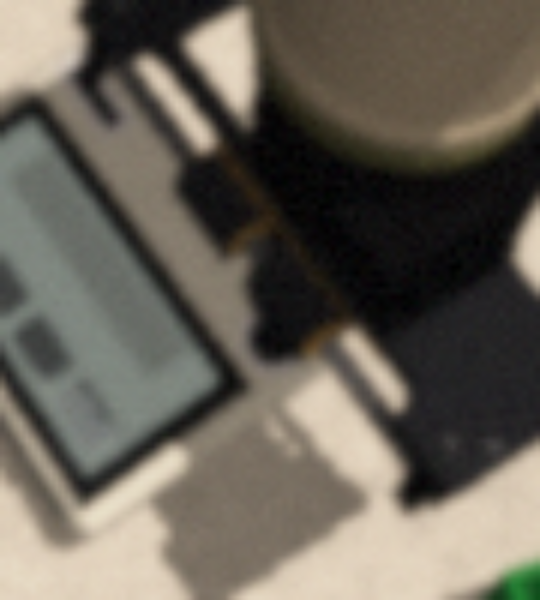

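Fingertips are over the window at about (280,310), and the window at (270,337) is hidden behind them. The slot print window at (100,105) is well clear of the fingers. Holding.

```bash
Z='[[0,0,0,0,0,0],[0,0,0,0,0,0],[0,0,0,0,0,0],[0,0,0,0,0,0],[0,0,0,0,0,0],[0,0,0,0,0,0],[0,0,0,0,0,0],[0,0,0,0,0,0],[0,0,0,0,0,0],[0,0,0,0,0,0],[0,0,0,0,0,0],[0,0,0,0,0,0]]' ; true
python3 -m jog '[[0,0,0,0,0,0],[0,0,0,0,0,0],[0,0,0,0,0,0],[0,0,0,0,0,0],[0,0,0,0,0,0],[0,0,0,0,0,0],[0,0,0,0,0,0],[0,0,0,0,0,0],[0,0,0,0,0,0],[0,0,0,0,0,0],[0,0,0,0,0,0],[0,0,0,0,0,0]]'; python3 t.py
```

```text
time: 11.17
ee_pos: [0.5378, -0.4243, 0.0895]
eef_rot: [0.711, 0.03, -0.019, -0.702]
ft_force: [-0.3, -0.7, 0.0]
width: 0.0007
[array([-0.0012,  0.0025,  0.0014]), array([ 0.75, -0.02,  0.87])] 0.001694858835541766
```

Drift is only about 2 mm, so I'll keep holding with a small correction.

```bash

python3 -m jog '[[-0.001,0.002,0.001,0,0,0],[0,0,0,0,0,0],[0,0,0,0,0,0],[0,0,0,0,0,0],[0,0,0,0,0,0],[0,0,0,0,0,0],[0,0,0,0,0,0],[0,0,0,0,0,0],[0,0,0,0,0,0],[0,0,0,0,0,0],[0,0,0,0,0,0],[0,0,0,0,0,0]]'; python3 t.py
python3 -m jog '[[0,0,0,0,0,0],[0,0,0,0,0,0],[0,0,0,0,0,0],[0,0,0,0,0,0],[0,0,0,0,0,0],[0,0,0,0,0,0],[0,0,0,0,0,0],[0,0,0,0,0,0],[0,0,0,0,0,0],[0,0,0,0,0,0]]'; python3 t.py
python3 -m jog '[[0,-0.015,0,0,0,0],[0,-0.03,0,0,0,0],[0,-0.035,0,0,0,0],[0,-0.035,0,0,0,0],[0,-0.035,0,0,0,0],[0,-0.03,0,0,0,0],[0,-0.015,0,0,0,0],[0,0,0,0,0,0],[0,0,0,0,0,0],[0,0,0,0,0,0],[0,0,0,0,0,0]]'; python3 t.py
python3 - <<'E'
from h import *
from bench import r
c=r.camera("scene");cv2.imwrite("pics/scene9.png",c["image"][...,::-1])
E
```

```text
time: 12.17
ee_pos: [0.5366, -0.4233, 0.0872]
eef_rot: [0.711, 0.03, -0.019, -0.702]
ft_force: [0.1, 0.1, -0.8]
width: 0.0004
[array([-0.0001,  0.0002,  0.0003]), array([ 0.74, -0.02,  0.87])] 0.002305115032599606
time: 13.0
ee_pos: [0.5366, -0.4233, 0.0872]
eef_rot: [0.711, 0.03, -0.019, -0.702]
ft_force: [-0.3, -0.5, 0.7]
width: 0.0006
[array([-0.0001,  0.0002,  0.0003]), array([ 0.74, -0.02,  0.87])] 0.0013536580040529134
time: 13.92
ee_pos: [0.5317, -0.4198, 0.288]
eef_rot: [0.71, 0.028, -0.02, -0.703]
ft_force: [0.1, -0.1, 0.1]
width: 0.0002
[array([ 0.0024,  0.2011, -0.0015]), array([ 0.58, -0.06,  0.6 ])] 0.017370457087202543
```

View pics/scene9.png

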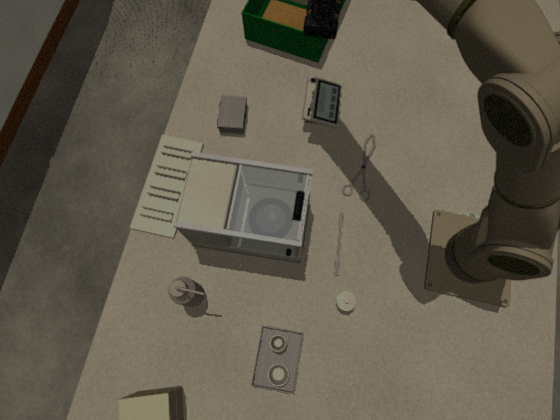

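The door is shut, with its bar at (298,205). Bystanders sit at the same pixels as at the start, and the arm is clear. I'll measure the bar one last time and hand in if it agrees.

```bash
python3 -m jog '[[0,0,0,0,0,0],[0,0,0,0,0,0],[0,0,0,0,0,0]]' | head -2; python3 - <<'E'
from h import *
from bench import r
c=r.camera("scene");P=cloud(c);m=(P[...,2]>.237)&(P[...,2]<.255)&(abs(P[...,0]-.493)<.04)&(abs(P[...,1]-.028)<.06)
g=P[m];x=cv2.minAreaRect(g[:,:2].astype(np.float32))[0];a=np.radians(4)
o=(np.array(x)-[.6175,.0365])@[np.cos(a),np.sin(a)]+.125
print("opening",o)
if o<.006: r.close_job();print("closed")
E
```

```text
time: 14.22
ee_pos: [0.531, -0.4189, 0.2846]
opening -0.002895750359414001
the job is handed in; nothing more can be done
closed
```

The door is shut and the tare hold is done; I handed the job in at about 14 s on the robot's clock. No verdict was reported.

- **Door:** I pushed the grip bar's rear face with shut fingers. The force was about 2 N on the way and one reading of 16 N at the stop, above the suggested 5 to 10 N but under the 40 N limit. I then backed off. The last depth measurement gives an opening of -3 mm, which means shut within calibration error.
- **Tare:** I held the fingertips about 26 mm above the tare sensor for about 2.9 s. They stayed within about 2 mm of centre, going by the measured tool position and the sensor position from two cameras. Wrist-force readings stayed at noise level, about 1 N.
- **Draw-back:** The fingertips were lifted straight up and ended about 22 cm above the sensor. They never came near the print sensor.
- **Bystanders:** In the last scene picture they are where they started, judged by eye. The crucible on the pan was not measured separately. It was behind the shut glass and the robot never went near it.

Fast moves overshot by up to about 25 mm sideways while the arm was high above the balance, and I corrected that before the final descent behind the bar.

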